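# Copy a car key: lock the blank chip in its socket, then hold the key home in the reader

### The job

Get this car key copied: first drop the blank chip block all the way into the pocket of the chip programmer and swing the flat locking lever shut over it. Then push the black key fob, nose first, along the reader's deck and in behind (under) the lip until it has pressed the sprung contact bar right back and stops against the back wall, and finish while still holding it pressed home there: do not let go. Leave the other things on the bench where they are.

Things in the scene. Friction and masses are not known exactly. Their poses are not given: they have to be found in the camera images.
- chip: Blank chip block: plain black plastic block, 36 (its x) x 24 (its y) x 32 mm high, about 40 g, loose on the bench. Origin: centre of its underside. Half a turn makes no difference.
- socket: Chip programmer: grey metal block 150 (x) x 120 (y) x 30 mm high, fixed to the bench, with one rectangular pocket in its top and a steel lever on a round boss. Origin: centre of its underside on the bench; its x runs from the lever's boss (robot's side) to the pocket, its z is up.
- pocket_mouth (a point): Centre of the pocket's mouth, in the programmer's top face 30 mm above the bench, 12 mm along the programmer's +x from its origin. The pocket is 38.5 (x) x 26.5 (y) mm with a small chamfer, 16 mm deep; the seated chip block stands 16 mm out of it.
- pocket_floor (a point): Centre of the pocket's floor, 16 mm straight below the mouth; axes as the programmer's.
- lever (a joint): Angle of the locking lever about its upright hinge (rad): 0 = shut, arm along the programmer's +x over the pocket; positive = open, swung towards its +y (to 1.9). Starts open (1.35 to 1.75), lightly stiff (0.06 N m), stays where left. The arm turns level, its underside 48.5 mm above the bench, 2.5 mm over a seated chip block; a block not fully down blocks it.
- lever_hinge (a point): Hinge of the lever: on its upright axis at the arm's underside, 48 mm along the programmer's -x from its origin.
- lever_knob (a point): Top centre of the round black knob, 14 mm diameter and 26 mm tall, that stands up on the lever's arm, 85 mm from the hinge. Its top is 80.5 mm above the bench, the arm's upper face 54.5 mm. Its x points along the arm, away from the hinge.
- fob: Car key fob: black plastic slab 84 (x, long) x 38 (y) x 16 mm thick, rounded edges, two round buttons and a grey bar near the nose on its top, steel ring 15 mm long at its tail (-x), about 70 g, loose on the bench, lying flat. Origin: centre of the slab's underside; +x points to the nose.
- fob_nose (a point): Middle of the fob's nose end, at the underside, 42 mm along its +x from the origin.
- reader: Key reader: grey plastic unit 160 (x) x 100 (y) mm, fixed to the bench, its open flat deck 30 mm above the bench with a black mat, and over the far end of the deck an aluminium lip. Origin: centre of its underside; the fob is pushed along its +x.
- lip_edge (a point): Middle of the lip's front lower edge, 18 mm along the reader's +x from its origin, 20 mm above the deck. The lip is 6 mm thick (top 56 mm above the bench) and reaches 32 mm from here to the back wall; the space under it is 44 mm wide between side walls (68 mm over their outer faces) whose flared mouth starts 7 mm before the lip.
- reader_home (a point): Middle of the foot of the back wall at deck height, 50 mm along the reader's +x from its origin: where the fob's nose must get. The deck is open for 130 mm before it, with no walls before the flare.
- contact_bar (a joint): Travel of the brass contact bar under the lip (m): 0 = out, standing 10 mm out of the back wall; 0.010 = pressed flush with the wall. It springs back: about 3 N to start it, 6 N to press it flush. Bar 18 mm wide, 10 mm tall, 4 to 14 mm above the deck.
- padlock: Brass padlock lying flat, 42 x 46 x 20 mm with a steel shackle; leave it. Origin: centre of its underside.
- lock_cylinder: Brass lock cylinder, 70 x 17 x 33 mm, standing on its flange; leave it. Origin: centre of its underside.
- screwdriver: Screwdriver lying on the bench; leave it.
- mug: White mug, 80 mm wide, 90 mm tall; leave it.
- jar: Amber glass jar, 56 mm wide, 70 mm tall; leave it.
- blank_tray: Clear tray of key blanks, 120 x 160 x 35 mm; leave it.
- key_gauge: Flat steel key gauge, 100 x 46 x 10 mm; leave it.
Not all that is in view belongs to the job. What is shaped like the socket but red or turquoise is not meant. Several things look just like the fob: the one meant starts farthest to the robot's right.

How it is judged (in metres and radians):
On the way, in this order (a step that is already met when the one before it is completed fails the run):
1. the chip block is fully down in the pocket (horizontal distance between chip and pocket_floor below 0.004 m and z of chip in the frame of pocket_floor below 0.003 m and angle between chip's own z axis and vertical below 0.1 rad), for 0.2 s.
2. the locking lever is shut over the seated chip block (all of step 1 and value of joint lever below 0.1 rad), for 0.2 s.
At the end, for the whole second after the job is handed in: Chip block within 3 mm of the pocket floor and 4 mm of its centre, upright; lever below 0.10 rad; fob in the fingers (over 2 N), pushing on the reader (over 2 N), contact bar pressed over 8 of its 10 mm, nose within 6 mm of home, straight to 0.15 rad; all through the last second (all of step 2 and value of joint contact_bar above 0.008 m and horizontal distance between fob_nose and reader_home below 0.006 m and contact force between fob and reader above 2 N and contact force between the fingers and fob above 2 N and angle between the x axis of fob and the x axis of reader, either way round below 0.15 rad); the arm keeps its last pose, push and grip.
It fails at once if another thing on the bench is shifted by more than 30 mm (distance of any of padlock, lock_cylinder, screwdriver, mug, jar, blank_tray, key_gauge from where it was at the start of the episode above 0.03 m).
It also fails if it takes over 61 s, if anything falls off the work surface, if the arm or the gripper's body presses on something with over 40 N, if the wrist force passes 120 N, or if a joint passes its speed limit or range.

### The arm

A 6-joint arm with a two-finger parallel gripper is mounted at the origin on the work surface. World frame = base frame: x ahead of the robot, y to its left, z up, the work surface at z = 0. Lengths are in mm, angles in rad, forces in N, time in s.
With the tool pointing down it reaches from about 350 to 975 mm from the base axis. Payload 7.1 kg.
Tool frame: the origin (TCP) lies midway between the tips of the shut fingers; the grasp point (between the pads) lies 19 mm behind it (ctrl.grip_depth is the distance from the TCP to the grasp point, in mm); z points along the fingers, y is the line along which they close (so a half turn about z gives the same grasp; the last joint's range is limited). The gripper opens to 88 mm and grips with 3 to 60 N. Pads are 20 mm wide; open, the fingers measure 115 mm over their backs; the gripper's body (75 mm by 178 mm) begins 61 mm behind the grasp point.
Start: joints at [-1.247, 0.423, 1.63, -0, 1.089, -0.019], TCP at [210.095, -588.613, 222.675] pointing down, gripper open.
Joint ranges: [-3, 3], [-0.9, 2.11], [0.09, 2.58], [-1.31, 4.45], [0.11, 2.69], [-2.54, 2.54]. Speed limits (rad/s): [2.39, 2.39, 3.01, 3.14, 3.14, 3.14].

### API

Orientations are given as a rotation vector (axis times angle).
In Python, from workcell import get_obs, vision, ctrl gives the robot as it stands.
- The arm moves only by the tool step_arm, never from a script. Its argument "plan" is a list of rows, each a list of 7 numbers: the opening, from -1 (shut) to 1 (fully open), then the shift along the tool's x, y, z as a fraction of full scale, then the turn, a rotation vector about the tool's x, y, z as a fraction of full scale. In form: [[fingers, dx, dy, dz, wx, wy, wz], ...]. A call has 1 to 20 rows; each row shifts and turns the commanded pose from where the row before left it, along the tool's axes as they then stand; what a row does not reach is not made up. Full scale, the value 1, is 50 mm for a shift and 0.12 rad for a turn. A row lasts 1/8 s, in which the tool goes at most 62.5 mm and 10.7 degrees, less where a joint would pass 70% of its speed; a pose out of reach is approached as far as the arm can. A call with a number of a shift or a turn outside -1 to 1 is refused whole. A call with a gripper value outside its range is refused whole. The fingers move at their own pace and stop on an object; the grip force is fixed at half the most. Time passes only in rows, so rows that do not move let the fingers close. It gives the time, the measured TCP pose, the force, the opening and the grip force at its end, in the units of the state.
- get_obs(): the state, without advancing time (a new reading comes with each control period).
- vision.get_image(name): name is "side" or "top" or "wrist"; returns a dict with "pixels" (480x640x3 uint8, red, green, blue), "depth" (480x640 float32, mm along the optical axis (not along the pixel's ray), 0 where there is no reading), "fx", "fy", "cx", "cy" (pixels), "T" (4x4, takes a point from camera to world coordinates); the wrist camera has in their place "T_tool_cam" (4x4, takes a point from camera to tool coordinates, whose origin is the TCP and whose axes are the flange's). Camera axes: x right, y down, z forward; pixel columns grow to the right and rows downward; lengths in mm; the calibration is good to about 2 mm. A picture is of the moment at which its call begins: read the wrist's pose just before it.
- ctrl.close_job(): hands the job in; it is judged then, once.
The state is a dict: "t": time; "qpos": joint angles; "qvel": joint speeds; "joint_torque": joint torques, N m; "ee_pos": TCP position; "orientation": TCP orientation; "ft_force": force on the tool from outside, world axes, zero at the start; "moment": the same for the moment, N m; "width": finger opening in mm; "grasp_force": force on a finger pad.
Only numpy, scipy, OpenCV 4.12 (cv2) and the standard library are available. Lean on these libraries where they do the work, as an engineer would, in place of code of your own. Each camera call takes 0.05 s, during which the arm holds its last target. There are 200 camera calls.

## Working session

There is one attempt and no reset: what is moved stays moved. The work goes in short steps, Python scripts to look and compute and a tool call to move; the robot and the scene stay as the last step left them, time stands still between calls to the robot, and variables do not carry over. Pictures are saved under pics/ and viewed, at most 12 in all, crops included, and the job is handed in when it is done.

Besides the shell and the picture viewer there is one more tool, called after "Call:" by a JSON object that holds its "op" and its "data". step_arm: Moves the arm, as the interface text tells. Its arguments: {"type":"object","properties":{"plan":{"type":"array","items":{"type":"array","items":{"type":"number","minimum":-1,"maximum":1}}}},"required":["plan"]}

```bash
mkdir -p pics; ls
python3 - <<'E'
from workcell import get_obs, vision, ctrl
import cv2,numpy as np
o=get_obs();print({k:np.round(v,3) for k,v in o.items()}, ctrl.grip_depth)
for n in("top","side"):
    d=vision.get_image(n);cv2.imwrite(f"pics/{n}0.png",d["pixels"][...,::-1]);np.savez(f"{n}0.npz",**d);print(n,d["fx"],d["cx"],d["cy"],np.round(d["T"],3).tolist())
E
```

```text
pics
{'t': np.float64(0.0), 'qpos': array([-1.247,  0.424,  1.631, -0.   ,  1.089, -0.019]), 'qvel': array([-0.001, -0.001,  0.   ,  0.   , -0.   ,  0.001]), 'joint_torque': array([-1.0000e-03, -5.4463e+01, -2.7366e+01,  6.4000e-02,  2.3000e-02,
       -0.0000e+00]), 'ee_pos': array([ 209.906, -588.137,  221.923]), 'orientation': array([-3.094, -0.536,  0.   ]), 'ft_force': array([0.087, 0.547, 0.241]), 'moment': array([-0.058,  0.03 , -0.048]), 'grasp_force': np.float64(0.0), 'width': np.float64(87.689)} 18.700000000000003
top 561.1842561023608 324.41076898804084 236.53196293921465 [[0.015, -0.983, 0.185, 180.429], [-1.0, -0.015, 0.003, -71.775], [0.0, -0.185, -0.983, 1724.54], [0.0, 0.0, 0.0, 1.0]]
side 472.7778104975798 309.807292909775 237.0495100928177 [[-0.867, -0.284, 0.41, -7.908], [-0.498, 0.527, -0.688, 742.547], [-0.02, -0.801, -0.599, 831.03], [0.0, 0.0, 0.0, 1.0]]
```

View pics/top0.png

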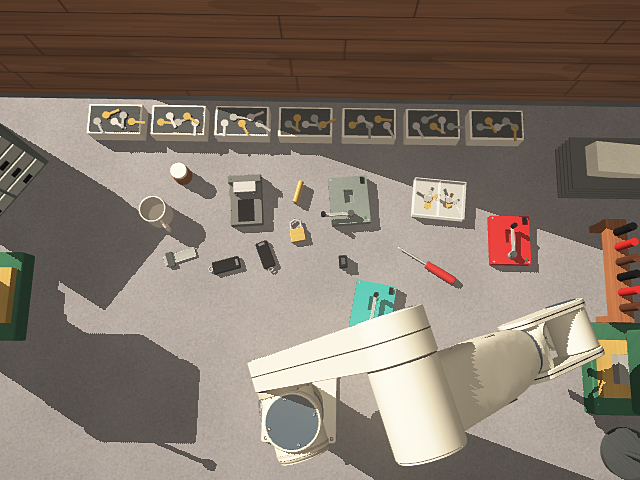

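View pics/side0.png

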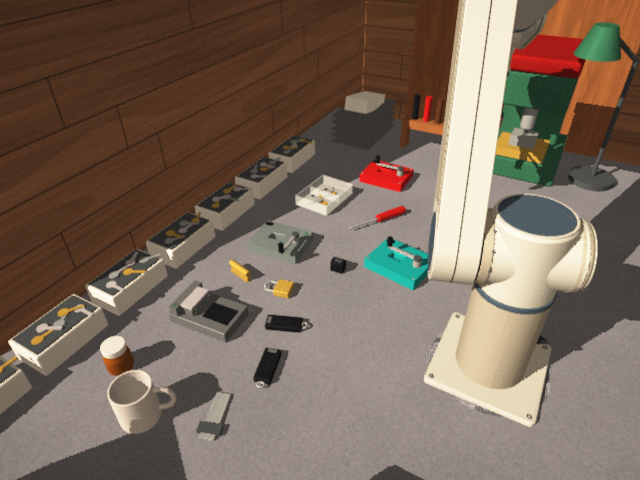

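Top view shows: candidate fobs at (265,254) and (227,266). The chip is at (343,262), the grey socket at (349,200) with red (509,240) and turquoise (375,303) decoys, and the reader at (246,200). The fob farthest right (-y) is (265,254). The arm could hide another one, so I'll recheck once it moves.

```bash
cat > h.py <<'E'
import numpy as np
def px2w(d,u,v,z):
    T=d["T"];r=T[:3,:3]@np.array([(u-d["cx"])/d["fx"],(v-d["cy"])/d["fy"],1]);c=T[:3,3]
    return c+r*(z-c[2])/r[2]
def cloud(d):
    v,u=np.mgrid[:480,:640];z=d["depth"].astype(float)
    p=np.stack([(u-d["cx"])/d["fx"]*z,(v-d["cy"])/d["fy"]*z,z],-1)
    return p@d["T"][:3,:3].T+d["T"][:3,3]
E
python3 - <<'E'
import cv2,numpy as np
from h import *
d=np.load("top0.npz")
c=d["pixels"][165:290,215:415,::-1]
cv2.imwrite("pics/crop1.png",cv2.resize(c,None,fx=4,fy=4,interpolation=cv2.INTER_CUBIC))
P=cloud(d)
for u,v in[(343,262),(265,254),(227,266),(360,195),(246,215),(246,186),(375,303),(300,270)]:print(u,v,P[v,u].round(1))
E
```

```text
343 262 [ 420.6 -124.9   35.1]
265 254 [444.4 114.8  17. ]
227 266 [405.5 230.2  16. ]
360 195 [ 631.8 -175.9   33.5]
246 215 [564.2 176.9  27. ]
246 186 [647.5 175.6  61.6]
375 303 [ 297.  -220.5   50.6]
300 270 [399.1   6.9  -3.8]
```

View pics/crop1.png

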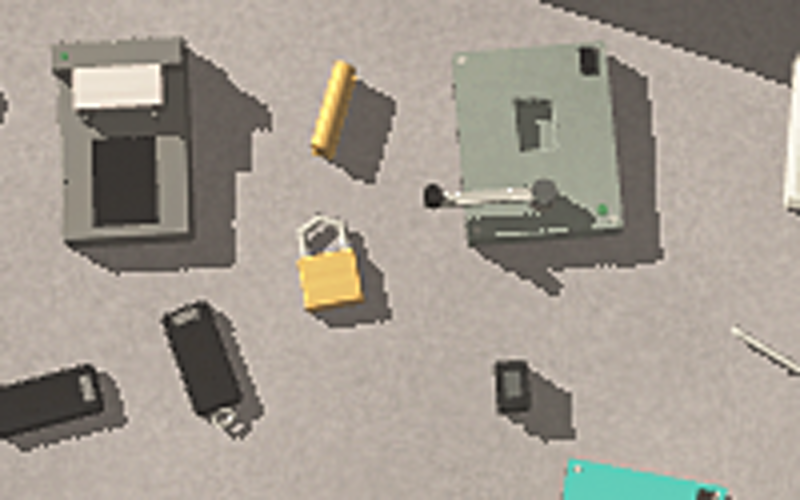

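```bash
cat >> h.py <<'E'
import cv2
def rect(P,box,z0,z1):
    x0,x1,y0,y1=box
    m=(P[...,0]>x0)&(P[...,0]<x1)&(P[...,1]>y0)&(P[...,1]<y1)&(P[...,2]>z0)&(P[...,2]<z1)
    q=P[m][:,:2].astype(np.float32);(c,s,a)=cv2.minAreaRect(q)
    return len(q),np.round(c,1),np.round(s,1),round(a,1),np.median(P[m][:,2]).round(1)
E
python3 - <<'E'
from h import *
d=np.load("top0.npz");P=cloud(d)
print("chip",rect(P,(380,460,-160,-90),20,45))
print("fob",rect(P,(390,500,75,155),9,30))
print("sock",rect(P,(520,720,-240,-60),22,38))
print("reader",rect(P,(500,720,100,250),20,75))
print("lip",rect(P,(600,720,100,250),48,75))
def cp(u,v,z):return px2w(d,215+(u+.5)/4-.5,165+(v+.5)/4-.5,z).round(1)
print("sock corners",cp(457,57,30),cp(600,43,30),cp(622,228,30),cp(467,220,30))
print("pocket",cp(516,99,30),cp(550,98,30),cp(553,150,30),cp(520,152,30),"boss",cp(543,190,57),"knob",cp(433,195,80))
print("chip",[cp(*p,32) for p in((496,362),(527,362),(527,402),(497,403))])
print("fob",[cp(*p,16) for p in((164,316),(204,302),(242,402),(203,414))], "ring",cp(231,420,4))
E
```

```text
chip (99, array([ 424.5, -124.1]), array([37.8, 23.9]), 6.6, np.float64(31.8))
fob (326, array([439.2, 118.4]), array([100.9,  57.8]), 11.9, np.float64(14.9))
sock (1518, array([ 618.3, -141.3]), array([153.4, 120.1]), 5.6, np.float64(29.8))
reader (1609, array([614.7, 179.9]), array([162.3, 100.7]), 3.8, np.float64(31.6))
lip (438, array([655.2, 182.3]), array([ 59.9, 100.4]), 4.2, np.float64(55.7))
sock corners [683.4 -78.4  30. ] [ 696.5 -190.4   30. ] [ 548.4 -207.7   30. ] [552.9 -87.9  30. ]
pocket [ 650.1 -124.9   30. ] [ 651.3 -151.5   30. ] [ 609.6 -154.    30. ] [ 607.6 -128.4   30. ] boss [ 571.2 -145.3   57. ] knob [560.7 -61.7  80. ]
chip [array([ 442. , -111.4,   32. ]), array([ 442.3, -135.1,   32. ]), array([ 411.6, -135.3,   32. ]), array([ 410.5, -112.5,   32. ])]
fob [array([476.5, 145.1,  16. ]), array([488. , 114.5,  16. ]), array([410.5,  82.7,  16. ]), array([400.8, 112.3,  16. ])] ring [398.   91.8   4. ]
```

Call:
{"op": "step_arm", "data": {"plan": [[1,0.6,-0.6,-0.05,0,0,0],[1,0.6,-0.6,-0.05,0,0,0],[1,0.6,-0.6,-0.05,0,0,0],[1,0.6,-0.6,-0.05,0,0,0],[1,0.6,-0.6,-0.05,0,0,0],[1,0.6,-0.6,-0.05,0,0,0],[1,0.6,-0.6,-0.05,0,0,0],[1,0.6,-0.6,-0.05,0,0,0],[1,0.6,-0.6,-0.05,0,0,0],[1,0.6,-0.6,-0.05,0,0,0],[1,0.6,-0.6,-0.05,0,0,0],[1,0.6,-0.6,-0.05,0,0,0],[1,0,0,0,0,0,0.8],[1,0,0,0,0,0,0.8],[1,0,0,0,0,0,0.45],[1,0,0,0,0,0,0],[1,0,0,0,0,0,0]]}}

```text
t: 2.22
ee_pos: [428.0, -128.6, 252.6]
orientation: [-3.138, -0.154, 0.0]
ft_force: [0.7, 0.0, 0.7]
width: 87.6
grasp_force: 0.0
```

```bash
cat >> h.py <<'E'
from scipy.spatial.transform import Rotation as Ro
def wristT(d,o):
    T=np.eye(4);T[:3,:3]=Ro.from_rotvec(o["orientation"]).as_matrix();T[:3,3]=o["ee_pos"];return T@d["T_tool_cam"]
def snap(name,n="wrist"):
    from workcell import get_obs,vision
    o=get_obs();d=dict(vision.get_image(n))
    if n=="wrist":d["T"]=wristT(d,o)
    cv2.imwrite(f"pics/{name}.png",d["pixels"][...,::-1]);np.savez(f"{name}.npz",**d);return d,o
def rel(x,y,z,yaw_deg):
    "shift in tool axes (units of 50 mm, before turning) and turn wz in units of .12 rad"
    from workcell import get_obs
    o=get_obs();R=Ro.from_rotvec(o["orientation"]).as_matrix()
    s=R.T@(np.array([x,y,z])-o["ee_pos"])/50
    yaw=np.degrees(np.arctan2(R[1,0],R[0,0]))
    print("shift",s.round(3),"yaw",yaw.round(2),"wz",round(-np.radians(yaw_deg-yaw)/.12,3),"tilt",R[:,2].round(4),"pos",o["ee_pos"].round(1))
E
python3 - <<'E'
from h import *
d,o=snap("w1");P=cloud(d);rel(427,-124,100,5.6)
print(d["fx"],d["cx"],d["cy"]);print(np.round(d["T_tool_cam"],3).tolist())
print("chip",rect(P,(380,470,-170,-80),20,45),rect(P,(380,470,-170,-80),29,36))
snap("top1","top")
E
```

```text
shift [-0.011 -0.093  3.052] yaw 5.59 wz -0.001 tilt [-2.e-04  0.e+00 -1.e+00] pos [ 428.  -128.6  252.6]
343.84980780928095 313.1708463805985 238.16379719645124
[[0.001, -0.963, -0.27, 74.523], [1.0, 0.0, 0.0, -0.629], [-0.0, -0.27, 0.963, -160.355], [0.0, 0.0, 0.0, 1.0]]
chip (674, array([ 424.5, -123.7]), array([36.4, 22.9]), 5.2, np.float64(30.5)) (633, array([ 425.1, -123.7]), array([34.9, 22.9]), 5.2, np.float64(30.6))
```

View pics/w1.png

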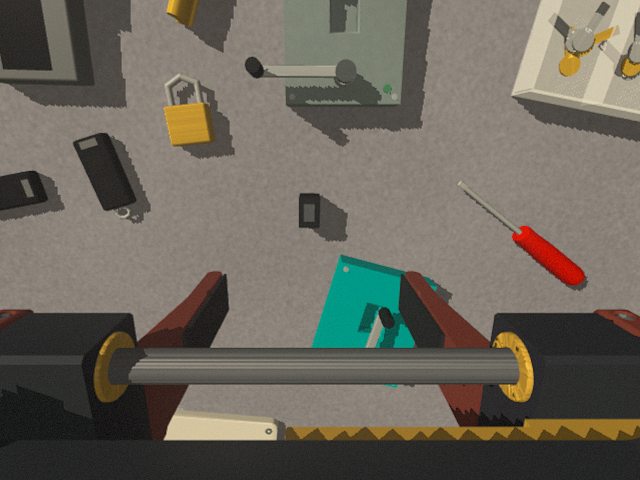

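View pics/top1.png

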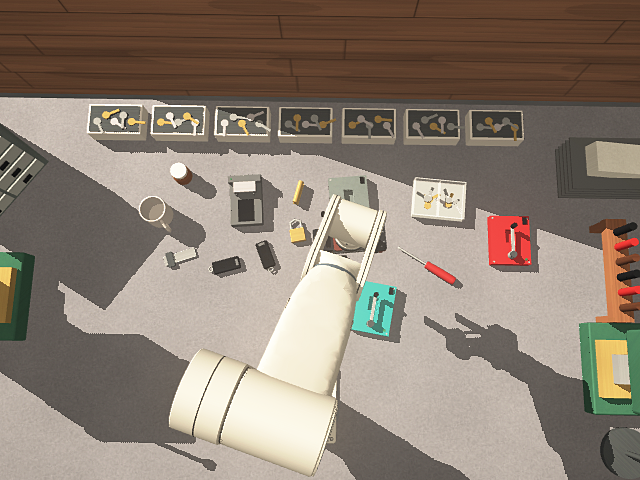

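Call:
{"op": "step_arm", "data": {"plan": [[1,-0.05,-0.1,0.8,0,0,0],[1,0,0,0.8,0,0,0],[1,0,0,0.8,0,0,0],[1,0,0,0.8,0,0,0],[1,0,0,0.8,0,0,0],[1,0,0,0.5,0,0,0],[1,0,0,0.2,0,0,0],[1,0,0,0,0,0,0],[-1,0,0,0,0,0,0],[-1,0,0,0,0,0,0],[-1,0,0,0,0,0,0],[-1,0,0,0,0,0,0],[-1,0,0,0,0,0,0],[-1,0,0,0,0,0,0]]}}

```text
t: 4.08
ee_pos: [425.2, -123.8, 17.7]
orientation: [3.138, 0.152, 0.0]
ft_force: [-0.3, -0.4, 0.1]
width: 31.2
grasp_force: 0.0
```

Call:
{"op": "step_arm", "data": {"plan": [[-1,0,0,0,0,0,0],[-1,0,0,0,0,0,0],[-1,0,0,0,0,0,0],[-1,0,0,-0.4,0,0,0],[-1,0,0,-0.6,0,0,0],[-1,0,0,-0.6,0,0,0],[-1,0,0,-0.6,0,0,0],[-1,0,0,-0.4,0,0,0],[-1,0.6,0.1,0,0,0,0],[-1,0.6,0.15,0,0,0,0],[-1,0.6,0.15,0,0,0,0],[-1,0.6,0.15,0,0,0,0],[-1,0.6,0.15,0,0,0,0],[-1,0.15,0,0,0,0,0],[-1,0,0,0,0,0,0],[-1,0,0,0,0,0,0]]}}

```text
t: 6.08
ee_pos: [584.0, -143.2, 147.4]
orientation: [-3.137, -0.152, 0.002]
ft_force: [-0.2, -0.0, -0.3]
width: 23.8
grasp_force: 29.9
```

Run:
```python
from h import *
d,o=snap("w2");P=cloud(d);print(o["width"],o["grasp_force"],o["ee_pos"])
for b in((520,720,-240,-60),):print("sock",rect(P,b,22,37))
tc=o["ee_pos"]
# chip in hand: points below fingers
print("chip",rect(P,(tc[0]-30,tc[0]+30,tc[1]-11,tc[1]+11),125,158))
```

```text
23.762349872966958 29.941282868385315 [ 583.95808059 -143.16365356  147.39545011]
sock (23270, array([ 617.2, -140.5]), array([150.5, 120.4]), 5.6, np.float64(28.4))
chip (768, array([ 601.5, -142.7]), array([ 2.2, 21. ]), 3.6, np.float64(145.6))
```

View pics/w2.png

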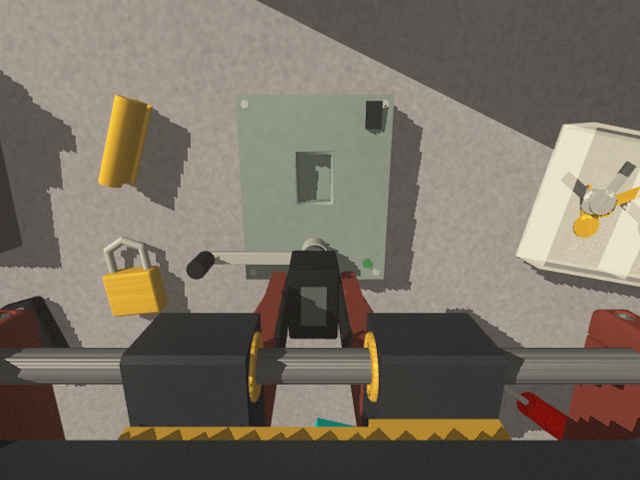

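Run:
```python
from h import *
d=np.load("w2.npz");T=d["T"]@np.linalg.inv(d["T_tool_cam"])
P=cloud(d);Q=(P-T[:3,3])@T[:3,:3]
for v in range(244,296,4):print(v,[Q[v,u].round(1).tolist() for u in(300,314,328)])
for n,z in(("z30",30),("z28.5",28.5)):
    c=[px2w(d,u,v,z) for u,v in((296,152),(333,151),(333,204),(297,204))];print(n,np.mean(c,0).round(1),[x.round(1).tolist() for x in c])
c=d["pixels"][130:350,260:370,::-1]
cv2.imwrite("pics/crop2.png",np.hstack([cv2.resize(c[:110],None,fx=4,fy=4,interpolation=2)[:,:400],cv2.resize(c[110:],None,fx=4,fy=4,interpolation=2)[:,:400]]))
```

```text
244 [[-9.1, -11.7, 119.2], [-3.2, 0.1, 99.7], [-8.9, 12.1, 118.7]]
248 [[-12.6, -11.7, 119.0], [-4.1, 0.1, 91.9], [-12.7, 12.1, 119.6]]
252 [[17.8, -7.6, 14.5], [17.9, -0.1, 14.1], [17.5, 7.4, 15.4]]
256 [[17.9, -7.3, 7.5], [74.5, -0.6, -160.4], [18.1, 7.1, 7.0]]
260 [[18.2, -7.1, 0.4], [17.6, -0.1, 2.1], [17.8, 6.8, 1.5]]
264 [[17.7, -6.9, -3.9], [17.5, -0.2, -3.3], [17.6, 6.6, -3.6]]
268 [[17.9, -6.7, -9.9], [18.0, -0.2, -10.2], [17.4, 6.4, -8.6]]
272 [[17.1, -6.6, -13.0], [16.8, -0.2, -12.2], [16.9, 6.3, -12.4]]
276 [[15.0, -6.6, -12.6], [15.0, -0.2, -12.8], [15.1, 6.3, -12.9]]
280 [[12.9, -6.6, -12.4], [13.0, -0.2, -12.7], [13.1, 6.3, -12.8]]
284 [[10.5, -6.7, -11.5], [11.4, -0.2, -13.6], [10.7, 6.4, -11.9]]
288 [[9.1, -6.7, -12.9], [9.7, -0.2, -14.2], [9.7, 6.3, -14.1]]
292 [[7.2, -6.7, -13.1], [7.4, -0.2, -13.5], [7.4, 6.3, -13.6]]
z30 [ 630.  -139.4   30. ] [[648.9, -122.7, 30.0], [652.4, -151.5, 30.0], [610.8, -156.2, 30.0], [607.9, -127.0, 30.0]]
z28.5 [ 629.8 -139.4   28.5] [[648.8, -122.7, 28.5], [652.4, -151.6, 28.5], [610.5, -156.3, 28.5], [607.6, -127.0, 28.5]]
```

View pics/crop2.png

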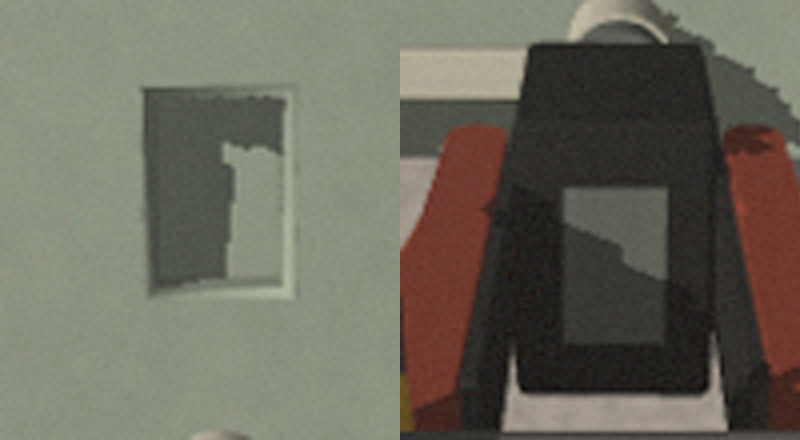

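The pocket is at pixels (295–334, 152–205), world about (629.7, −139.4). The chip is centred in the fingers, with its front face 17.8 mm ahead of the TCP.

Call:
{"op": "step_arm", "data": {"plan": [[-1,0.46,0.01,0,0,0,0],[-1,0.46,0.01,0,0,0,0],[-1,0,0,0.6,0,0,0],[-1,0,0,0.6,0,0,0],[-1,0,0,0.6,0,0,0],[-1,0,0,0,0,0,0],[-1,0,0,0,0,0,0]]}}

```text
t: 7.0
ee_pos: [631.5, -140.1, 58.7]
orientation: [3.138, 0.152, 0.001]
ft_force: [0.3, 0.1, -0.6]
width: 23.9
grasp_force: 29.9
```

Run:
```python
from h import *
rel(629.8,-139.4,42,5.6)
```

```text
shift [-0.033 -0.018  0.335] yaw 5.54 wz -0.009 tilt [ 1.e-03 -2.e-04 -1.e+00] pos [ 631.5 -140.1   58.7]
```

Call:
{"op": "step_arm", "data": {"plan": [[-1,-0.03,-0.02,0.1,0,0,0],[-1,0,0,0.07,0,0,0],[-1,0,0,0.06,0,0,0],[-1,0,0,0.05,0,0,0],[-1,0,0,0.05,0,0,0],[-1,0,0,0,0,0,0]]}}

```text
t: 7.75
ee_pos: [629.5, -139.1, 40.9]
orientation: [-3.138, -0.152, 0.001]
ft_force: [-0.4, -0.4, -1.1]
width: 23.7
grasp_force: 29.9
```

Call:
{"op": "step_arm", "data": {"plan": [[-1,0,0,0.05,0,0,0],[-1,0,0,0.05,0,0,0],[-1,0,0,0.05,0,0,0],[-1,0,0,0.03,0,0,0],[-1,0,0,0,0,0,0],[-1,0,0,0,0,0,0]]}}

```text
t: 8.5
ee_pos: [629.7, -139.1, 32.2]
orientation: [-3.138, -0.152, -0.0]
ft_force: [0.3, 0.0, -0.8]
width: 23.9
grasp_force: 29.9
```

Call:
{"op": "step_arm", "data": {"plan": [[-0.1,0,0,0,0,0,0],[-0.1,0,0,0,0,0,0],[-0.1,0,0,0,0,0,0],[-0.1,0,0,-0.3,0,0,0],[-1,0,0,-0.4,0,0,0],[-1,0,0,0,0,0,0],[-1,0,0,0,0,0,0],[-1,0,0,0,0,0,0],[-1,0,0,0,0,0,0],[-1,0,0,0.2,0,0,0],[-1,0,0,0.1,0,0,0],[-1,0,0,0.05,0,0,0],[-1,0,0,0.04,0,0,0],[-1,0,0,0.02,0,0,0],[-1,0,0,0,0,0,0]]}}

```text
t: 10.38
ee_pos: [629.7, -139.2, 46.7]
orientation: [3.138, 0.152, 0.0]
ft_force: [-0.5, 0.9, 0.7]
width: 0.6
grasp_force: 0.0
```

Call:
{"op": "step_arm", "data": {"plan": [[-1,0,0,0.02,0,0,0],[-1,0,0,0.02,0,0,0],[-1,0,0,0,0,0,0]]}}

```text
t: 10.75
ee_pos: [629.9, -139.2, 46.3]
orientation: [3.138, 0.152, 0.001]
ft_force: [-4.1, 1.0, 11.8]
width: 0.5
grasp_force: 6.1
```

Run:
```python
from h import *
d=np.load("w2.npz");P=cloud(d)
m=(P[...,2]>72)&(P[...,2]<90)&(P[...,0]<600)&(P[...,1]>-110)&(P[...,1]<-30)
q=P[m];print(len(q),q.mean(0),q.min(0),q.max(0),rect(P,(500,620,-110,-30),76,86))
h=np.array([617.4,-140.4])-48*np.array([.9952,.0976]);k=q[:,:2].mean(0)
print("hinge",h,"ang",np.degrees(np.arctan2(*(k-h)[::-1]))-5.6,np.hypot(*(k-h)))
rel(k[0],k[1],62,5.6)
```

```text
342 [563.1369135  -61.46329833  78.08021847] [555.59346892 -67.9124227   72.16101797] [569.05266398 -53.65505664  80.5788838 ] (295, array([562.5, -61. ]), array([13.5, 13.6]), 74.9, np.float64(78.8))
hinge [ 569.6304 -145.0848] ang 88.84029625754468 83.87324309809448
shift [-1.179 -1.677 -0.314] yaw 5.55 wz -0.008 tilt [ 7.e-04 -2.e-04 -1.e+00] pos [ 629.9 -139.2   46.3]
```

Call:
{"op": "step_arm", "data": {"plan": [[-1,0,0,-0.5,0,0,0],[0.1,0,0,-0.5,0,0,0],[0.1,0,0,-0.5,0,0,0],[0.1,-0.3,-0.42,0,0,0,0],[0.1,-0.3,-0.42,0,0,0,0],[0.1,-0.3,-0.42,0,0,0,0],[0.1,-0.3,-0.42,0,0,0,0],[0.1,0,0,0,0,0,-0.93],[0.1,0,0,0,0,0,-0.93],[0.1,0,0,0,0,0,-0.93],[0.1,0,0,0,0,0,-0.93],[0.1,0,0,0,0,0,-0.93],[0.1,0,0,0,0,0,-0.93],[0.1,0,0,0,0,0,-0.92],[0.1,0,0,0,0,0,0],[0.1,0,0,0,0,0,0]]}}

```text
t: 12.75
ee_pos: [561.8, -61.3, 119.8]
orientation: [2.846, 1.331, 0.0]
ft_force: [-0.1, -0.4, -0.3]
width: 48.5
grasp_force: 0.0
```

Run:
```python
from h import *
rel(562.3,-60.6,61,50)
from workcell import get_obs;o=get_obs();R=Ro.from_rotvec(o["orientation"]).as_matrix()
h=np.array([569.6,-145.1]);k=lambda a:np.r_[h+85*np.array([np.cos(np.radians(a)),np.sin(np.radians(a))]),0]
A=np.linspace(94.6,4.6,13)
for a,b in zip(A,A[1:]):print(np.round(b,1),(R.T@(k(b)-k(a))/50).round(2)[:2])
```

```text
shift [ 0.017 -0.002  1.176] yaw 50.12 wz 0.017 tilt [ 2.e-04 -0.e+00 -1.e+00] pos [561.8 -61.3 119.8]
87.1 [0.15 0.17]
79.6 [0.12 0.19]
72.1 [0.1 0.2]
64.6 [0.07 0.21]
57.1 [0.04 0.22]
49.6 [0.01 0.22]
42.1 [-0.02  0.22]
34.6 [-0.05  0.22]
27.1 [-0.07  0.21]
19.6 [-0.1  0.2]
12.1 [-0.13  0.18]
4.6 [-0.15  0.17]
```

Call:
{"op": "step_arm", "data": {"plan": [[0.1,0.02,0,0.5,0,0,0],[0.1,0,0,0.5,0,0,0],[0.1,0,0,0.16,0,0,0],[-1,0,0,0,0,0,0],[-1,0,0,0,0,0,0],[-1,0,0,0,0,0,0],[-1,0,0,0,0,0,0],[-1,0,0,0,0,0,0],[-1,0,0,0,0,0,0],[-1,0.15,0.17,0,0,0,0],[-1,0.12,0.19,0,0,0,0]]}}

```text
t: 14.12
ee_pos: [584.6, -60.6, 62.0]
orientation: [-2.843, -1.332, 0.001]
ft_force: [-2.9, 9.7, 6.3]
width: 13.2
grasp_force: 30.0
```

Call:
{"op": "step_arm", "data": {"plan": [[-1,0.1,0.2,0,0,0,0],[-1,0.07,0.21,0,0,0,0],[-1,0.04,0.22,0,0,0,0],[-1,0.01,0.22,0,0,0,0],[-1,-0.02,0.22,0,0,0,0],[-1,-0.05,0.22,0,0,0,0],[-1,-0.07,0.21,0,0,0,0],[-1,-0.1,0.2,0,0,0,0],[-1,-0.13,0.18,0,0,0,0],[-1,-0.15,0.17,0,0,0,0],[-1,0,0,0,0,0,0],[-1,0,0,0,0,0,0]]}}

```text
t: 15.62
ee_pos: [654.1, -137.7, 61.5]
orientation: [-2.843, -1.333, -0.001]
ft_force: [-1.3, 9.1, 2.7]
width: 13.5
grasp_force: 30.0
```

Run:
```python
from h import *
o=__import__("workcell").get_obs()
v=o["ee_pos"][:2]-np.array([569.6,-145.1]);print(np.degrees(np.arctan2(v[1],v[0])),np.hypot(*v),o["width"],o["ft_force"],o["qpos"])
```

```text
4.9898299013395775 84.78728867330783 13.540693799098415 [-1.25938655  9.11647347  2.6646634 ] [-0.2261635   0.68264613  1.60859497  0.00236224  0.8510565   0.46630413]
```

Call:
{"op": "step_arm", "data": {"plan": [[0.3,0,0,0,0,0,0],[0.3,0,0,0,0,0,0],[0.3,0,0,0,0,0,0],[0.6,0,0,-0.4,0,0,0],[1,0,0,-0.6,0,0,0],[1,0,0,-0.6,0,0,0],[1,0,0,-0.6,0,0,0],[1,0.1,-0.6,-0.6,0,0,0],[1,0.1,-0.6,-0.5,0,0,0],[1,0.1,-0.6,0,0,0,0],[1,0.1,-0.6,0,0,0,0],[1,0.1,-0.6,0,0,0,0],[1,0.1,-0.6,0,0,0,0],[1,0.1,-0.6,0,0,0,0],[1,0.1,-0.6,0,0,0,0],[1,0.1,-0.6,0,0,0,0],[1,0.1,-0.6,0,0,0,0],[1,0.1,-0.5,0,0,0,0],[1,0,0,0,0,0,0]]}}

```text
t: 18.0
ee_pos: [439.1, 112.2, 227.9]
orientation: [2.843, 1.336, 0.003]
ft_force: [0.7, 0.8, 0.8]
width: 87.7
grasp_force: 0.0
```

Call:
{"op": "step_arm", "data": {"plan": [[1,0,0,0,0,0,0.98],[1,0,0,0,0,0,0.98],[1,0,0,0,0,0,0.98],[1,0,0,0,0,0,0.98],[1,0,0,0,0,0,0],[1,0,0,0,0,0,0]]}}

```text
t: 18.75
ee_pos: [439.9, 111.0, 227.1]
orientation: [3.076, 0.637, 0.001]
ft_force: [-0.7, -0.1, -0.4]
width: 87.6
grasp_force: 0.0
```

Run:
```python
from h import *
d,o=snap("w3");P=cloud(d);print(o["ee_pos"],o["width"])
dark=(d["pixels"].max(-1)<75)
P2=P.copy();P2[~dark]=-999
print("fob z8",rect(P,(370,520,60,170),9,22),"dark",rect(P2,(370,520,60,170),11,20))
d2,_=snap("top2","top");P=cloud(d2)
print("lever",rect(P,(600,680,-175,-80),48,90),"knob",rect(P,(520,700,-200,-30),70,90))
```

```text
[439.9100157  111.03229864 227.0721957 ] 87.60476017402954
fob z8 (2559, array([438.1, 113.9]), array([97.2, 37.9]), 21.6, np.float64(14.4)) dark (2332, array([444.5, 116.1]), array([82.9, 37.2]), 22.6, np.float64(14.4))
lever (79, array([ 631.7, -139.2]), array([21.2, 58.4]), 85.3, np.float64(56.7)) knob (17, array([ 655.1, -138. ]), array([11. ,  9.5]), 1.2, np.float64(78.5))
```

View pics/w3.png

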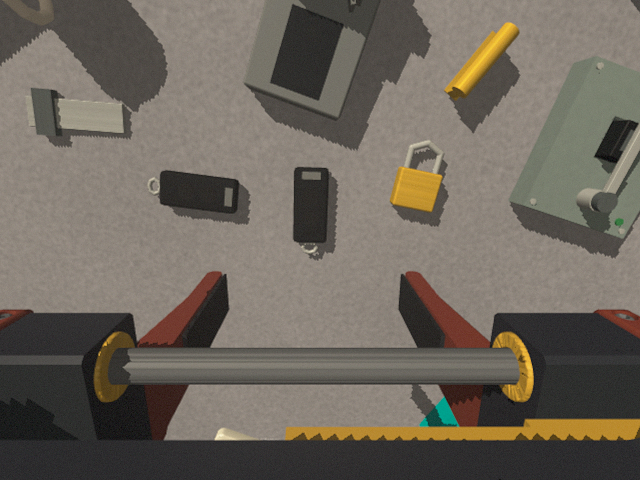

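Call:
{"op": "step_arm", "data": {"plan": [[0.36,-0.28,-0.06,0,0,0,0.12],[0.36,0,0,0.8,0,0,0],[0.36,0,0,0.8,0,0,0],[0.36,0,0,0.8,0,0,0],[0.36,0,0,0.8,0,0,0],[0.36,0,0,0.8,0,0,0],[0.36,0,0,0.3,0,0,0],[0.36,0,0,0.15,0,0,0],[0.36,0,0,0,0,0,0],[-1,0,0,0,0,0,0],[-1,0,0,0,0,0,0],[-1,0,0,0,0,0,0],[-1,0,0,0,0,0,0],[-1,0,0,0,0,0,0]]}}

```text
t: 20.6
ee_pos: [425.9, 108.7, 4.8]
orientation: [-3.081, -0.612, -0.002]
ft_force: [-0.1, 0.2, 8.1]
width: 37.7
grasp_force: 30.0
```

Call:
{"op": "step_arm", "data": {"plan": [[-1,0,0,-0.3,0,0,0],[-1,0,0,-0.5,0,0,0],[-1,0,0,-0.6,0,0,0],[-1,0,0,-0.6,0,0,0],[-1,0,0,-0.5,0,0,0],[-1,0.46,-0.15,0,0,0,0],[-1,0.46,-0.15,0,0,0,0],[-1,0.46,-0.15,0,0,0,0],[-1,0.46,-0.15,0,0,0,0],[-1,0,0,0,0,0,0.9],[-1,0,0,0,0,0,0.9],[-1,0,0,0,0,0,0.9],[-1,0,0,0,0,0,0],[-1,0,0,0,0,0,0]]}}

```text
t: 22.35
ee_pos: [498.9, 171.4, 129.6]
orientation: [-3.14, -0.11, -0.0]
ft_force: [-0.1, 1.0, -0.3]
width: 37.6
grasp_force: 30.0
```

Run:
```python
from h import *
d,o=snap("w4");P=cloud(d);T=d["T"]@np.linalg.inv(d["T_tool_cam"]);Q=(P-T[:3,3])@T[:3,:3]
print(o["ee_pos"],o["width"],o["grasp_force"]);rel(537.9,174.8,60,3.8)
print("reader",rect(P,(500,740,100,260),18,70),"lip",rect(P,(600,740,100,260),45,70))
print("deck z",np.median(P[(abs(P[...,0]-580)<15)&(abs(P[...,1]-179)<15)][:,2]))
print("fob tool",rect(Q,(-60,90,-30,30),-25,12), np.median(Q[(Q[...,0]>25)&(Q[...,0]<55)&(abs(Q[...,1])<15)&(Q[...,2]<20)],0))
```

```text
[498.8877467  171.44569033 129.62921687] 37.64440751624767 29.995238184928894
shift [ 0.783 -0.013  1.391] yaw 3.99 wz 0.028 tilt [ 2.e-04  1.e-04 -1.e+00] pos [498.9 171.4 129.5]
reader (25056, array([598.9, 180.5]), array([129.7, 100.6]), 4.1, np.float64(28.7)) lip (5305, array([639.3, 183.6]), array([30.8, 68.4]), 4.2, np.float64(54.3))
deck z 29.3389075716548
fob tool (14959, array([16.1, -0.4]), array([92.1, 55.7]), 0.6, np.float64(-9.5)) [ 2.90714604e+01  1.15628542e-02 -1.11127829e+01]
```

View pics/w4.png

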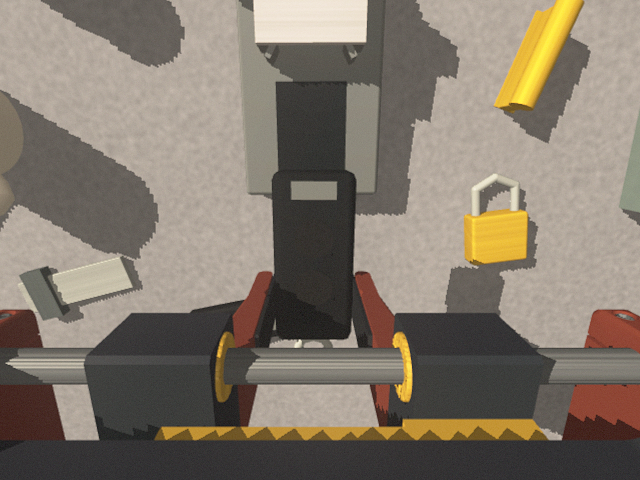

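Call:
{"op": "step_arm", "data": {"plan": [[-1,0.42,-0.02,0,0,0,-0.02],[-1,0.41,-0.02,0,0,0,0],[-1,0,0,0.6,0,0,0],[-1,0,0,0.6,0,0,0],[-1,0,0,0.4,0,0,0],[-1,0,0,0.18,0,0,0],[-1,0,0,0.07,0,0,0],[-1,0,0,0,0,0,0],[-1,0,0,0,0,0,0]]}}

```text
t: 23.52
ee_pos: [540.7, 176.5, 37.4]
orientation: [-3.139, -0.111, -0.002]
ft_force: [-0.3, 0.8, -0.4]
width: 37.6
grasp_force: 30.0
```

Run:
```python
from h import *
rel(602,180.7,35.5,4.1)
d,o=snap("w5");P=cloud(d);T=d["T"]@np.linalg.inv(d["T_tool_cam"]);Q=(P-T[:3,3])@T[:3,:3]
print(o["ft_force"])
for x in(25,35,45,55):
    m=(abs(Q[...,0]-x)<3)&(abs(Q[...,1])<12)&(Q[...,2]<2);print(x,np.median(Q[m],0))
for dz in (65,75,85):
    m=(abs(Q[...,0]-dz)<3)&(abs(Q[...,1])<12)&(Q[...,2]<20);print(dz,np.median(P[m],0))
c=d["pixels"][60:360,160:480,::-1];cv2.imwrite("pics/crop5.png",cv2.resize(c,None,fx=2,fy=2))
```

```text
shift [1.228 0.003 0.04 ] yaw 4.04 wz -0.008 tilt [ 1.2e-03  4.0e-04 -1.0e+00] pos [540.7 176.5  37.4]
[-0.28703276  0.78645173 -0.39971605]
25 [ 2.39002572e+01  1.61501285e-02 -1.13230755e+02]
35 [34.98677361 -0.20750269 -9.97301478]
45 [45.07262056  0.22146835 -9.38467135]
55 [ 55.04990742   0.198845   -10.07711197]
65 [605.62850953 181.08856448  28.64425095]
75 [614.79729326 182.33875385 197.89279486]
85 [625.46803543 182.51728652  28.39496095]
```

View pics/crop5.png

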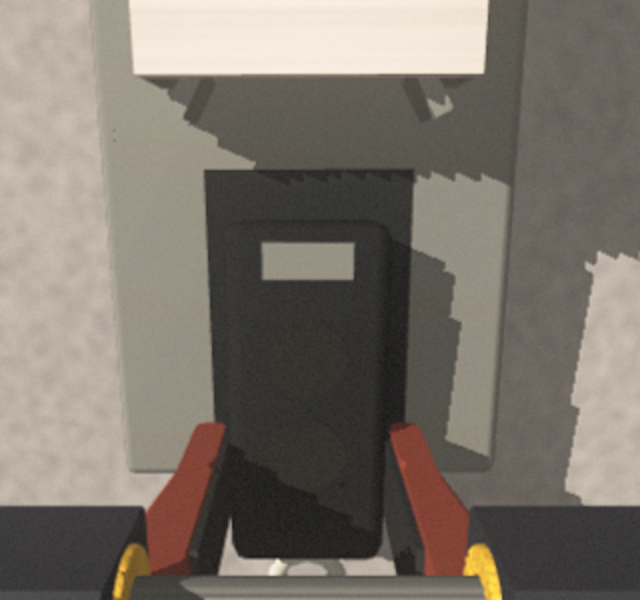

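The fob is centred on the mat and in line with the flared mouth (crop x 190–430). I'll lower it slightly and advance.

Call:
{"op": "step_arm", "data": {"plan": [[-1,0,0,0.035,0,0,0],[-1,0.15,0,0,0,0,0],[-1,0.15,0,0,0,0,0],[-1,0.15,0,0,0,0,0],[-1,0.15,0,0,0,0,0],[-1,0.15,0,0,0,0,0],[-1,0.15,0,0,0,0,0],[-1,0,0,0,0,0,0]]}}

```text
t: 24.58
ee_pos: [585.8, 179.5, 34.9]
orientation: [-3.14, -0.11, -0.001]
ft_force: [-0.1, -0.5, 0.0]
width: 37.5
grasp_force: 30.0
```

Call:
{"op": "step_arm", "data": {"plan": [[-1,0.08,0,0,0,0,0],[-1,0.08,0,0,0,0,0],[-1,0.08,0,0,0,0,0],[-1,0.06,0,0,0,0,0],[-1,0,0,0,0,0,0]]}}

```text
t: 25.2
ee_pos: [598.2, 180.4, 34.9]
orientation: [3.139, 0.111, -0.006]
ft_force: [-7.6, 0.4, 6.5]
width: 38.0
grasp_force: 30.0
```

Call:
{"op": "step_arm", "data": {"plan": [[-1,0.05,0,0,0,0,0],[-1,0.04,0,0,0,0,0],[-1,0,0,0,0,0,0],[-1,0,0,0,0,0,0]]}}

```text
t: 25.7
ee_pos: [601.8, 180.6, 34.9]
orientation: [3.139, 0.111, -0.009]
ft_force: [-9.0, 0.1, 8.5]
width: 37.7
grasp_force: 30.0
```

Call:
{"op": "step_arm", "data": {"plan": [[-1,0.05,0,0,0,0,0],[-1,0.05,0,0,0,0,0],[-1,0,0,0,0,0,0],[-1,0,0,0,0,0,0]]}}

```text
t: 26.2
ee_pos: [603.2, 180.6, 34.3]
orientation: [3.138, 0.11, -0.02]
ft_force: [-18.6, 0.7, 14.2]
width: 38.3
grasp_force: 30.0
```

Run:
```python
from h import *
d,o=snap("w6");P=cloud(d);T=d["T"]@np.linalg.inv(d["T_tool_cam"]);Q=(P-T[:3,3])@T[:3,:3]
print(o["ft_force"],o["ee_pos"],o["moment"]);rel(602,180.7,35,4.1)
c=d["pixels"][100:360,190:440,::-1];cv2.imwrite("pics/crop6.png",cv2.resize(c,None,fx=2.3,fy=2.3,interpolation=2))
```

```text
[-18.56334976   0.72302033  14.16304114] [603.23340931 180.64727807  34.25709669] [ 0.08759601  3.2753472  -0.06604763]
shift [-0.025 -0.003 -0.015] yaw 4.02 wz -0.012 tilt [-0.0129 -0.0022 -0.9999] pos [603.2 180.6  34.3]
```

View pics/crop6.png

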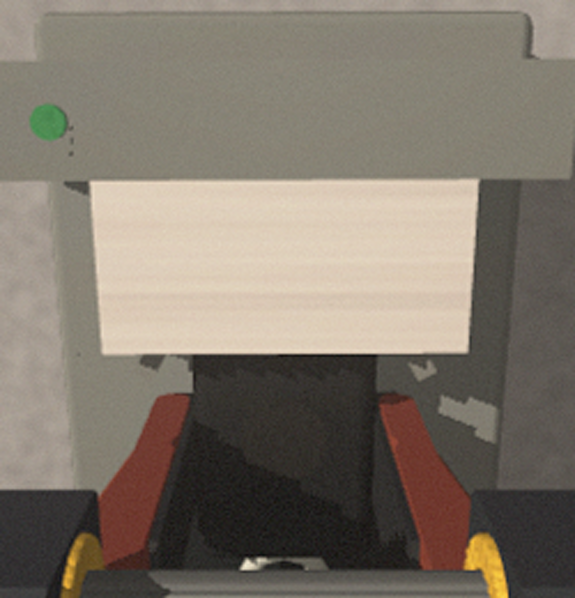

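The force rose gently at the bar's spring rate and then sharply at the wall. The tail's position in the fingers is unchanged, so nothing slipped and the fob is home. Handing in while still pressing.

```bash
python3 -c "
from workcell import ctrl,get_obs
print(ctrl.close_job());o=get_obs();print(o['ee_pos'],o['ft_force'])"
```

```text
the job is handed in; nothing more can be done
None
the job is handed in; nothing more can be done
```

The chip is seated, the lever is shut over it, and the job was handed in at about 26 s with the fob held against the reader's back wall at about 18 N; the hand-in call returned no verdict.

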